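# Slide the loupe carriage to its red stop

### The job

On the measuring rail, press down the yellow thumb plate in the middle of the grey loupe carriage to free its brake and, keeping it pressed, push the carriage along the rail until it rests against the red stop; then let the plate come up so that the brake holds the carriage there. Only press and push with the fingertips: do not force the carriage along with its plate up, do not grip it, do not touch the loupe, do not shove the red stop out of its place, and do not disturb the loose things around.

Things in the scene. Friction and masses are not known exactly. Their poses are not given: they have to be found in the camera images.
- rail_base: straight rail 400 mm long on a dark base plate 60 mm wide, fixed to the bench; origin under its middle, y along the rail, z up. Base plate 8 mm thick, rail head 36 mm wide, its top 28 mm up. A red stop is clamped near one end and a black stop near the other; which is at which end varies
- carriage (a joint): place of the grey carriage along the rail in m: position of its middle along +y of rail_base, 0 at the rail's middle; its own running friction is 1 to 2 N
- carriage_mid (a point): point on the middle of the carriage deck, 37 mm above the bench. The deck is 72 mm across the rail by 80 mm along it. The loupe (black, 41 mm wide, 31 mm tall, from 28 to 59 mm above the bench) is fixed to the carriage on an arm, its axis 88 mm from the middle towards +x of rail_base (the far side from the robot)
- plate_top (a point): middle of the top of the yellow thumb plate, 44 mm above the bench when up; the plate is 44 mm across the rail by 50 mm along it. It stands between two upright ribs whose inner faces are 68 mm apart along the rail and whose tops are 53 mm above the bench (9 mm above the plate)
- thumb_plate (a joint): how far the thumb plate is pressed down, m: 0 up (a brake holds the carriage against about 15 to 25 N), 0.004 fully down. It is sprung: it starts to move at about 6 N and is fully down at about 9 N; from 0.0015 on the brake is free. It comes up by itself when let go
- rib_left: the upright grey rib at the +y end (of rail_base) of the carriage, 64 mm across the rail, 6 mm thick, 36 to 53 mm above the bench, standing 34 to 40 mm from the carriage middle; a fingertip standing on the plate may push against its inner face. Origin: at the carriage middle at bench height, not on the rib
- rib_right: the same at the -y end of the carriage; origin as for rib_left
- loupe: black eyeglass loupe fixed to the carriage, origin under its middle; not to be touched
- red_stop_mid (a point): point in the middle of the red stop, 37 mm above the bench, on the rail's middle line. The stop is 68 mm across the rail, 24 mm along it with its rubber bumpers, 50 mm tall; the carriage rests against it when carriage_mid is 52 mm from this point. The clamp holds against about 40 N. On the far side it carries a ledge with a flat copper test strip under the path of the loupe
- black_stop_mid (a point): the same point of the plain black stop at the rail's other end
- gauge_block: loose steel block 25x26x22 mm, bystander, origin under its middle
- ring_gauge: loose steel ring 58 mm across, 18 mm tall, bystander, origin under its middle
- screwdriver: loose screwdriver with red handle, 174 mm long, bystander
- eraser: loose blue and white eraser 21x46x12 mm, bystander
- micrometer: loose micrometer 44x130x16 mm, bystander

How it is judged:
On the way, in this order (a step that is already met when the one before it is completed fails the run):
1. the thumb plate is pressed (value of joint thumb_plate above 0.0015 m), for 0.1 s.
2. the carriage reaches the red stop with the plate pressed (horizontal distance between carriage_mid and red_stop_mid below 0.055 m and value of joint thumb_plate above 0.001 m), for 0.05 s.
At the end, for the whole second after the job is handed in: The carriage stands at the red stop (gap under 3 mm) at rest, the thumb plate is up (within 0.7 mm) so that the brake holds, and the red stop is within 4 mm of its first place (horizontal distance between carriage_mid and red_stop_mid below 0.055 m and value of joint thumb_plate below 0.0007 m and velocity of joint carriage between -0.005 and 0.005 m/s and distance of red_stop_mid from where it was at the start of the episode below 0.004 m); the robot touches nothing.
It fails at once if the carriage is forced along with the plate up (before it is at the red stop) (value of joint thumb_plate below 0.0005 m and horizontal distance between carriage_mid and red_stop_mid above 0.06 m and contact force between the fingers and carriage above 14 N and (velocity of joint carriage above 0.005 m/s or velocity of joint carriage below -0.005 m/s)).
It fails at once if the carriage is gripped (fingers press both ribs at once) (contact force between the fingers and rib_left above 2 N and contact force between the fingers and rib_right above 2 N).
It fails at once if the loupe is touched (contact force between any of the fingers, the arm and loupe above 1 N).
It fails at once if the red stop is shoved more than 4 mm (distance of red_stop_mid from where it was at the start of the episode above 0.004 m).
It fails at once if a loose thing is moved more than 15 mm or lifted (distance of any of gauge_block, ring_gauge, screwdriver, eraser, micrometer from where it was at the start of the episode above 0.015 m).
It also fails if it takes over 35 s, if anything falls off the work surface, if the arm or the gripper's body presses on something with over 40 N, if the wrist force passes 120 N, or if a joint passes its speed limit or range.

### The arm

A 6-joint arm with a two-finger parallel gripper is mounted at the origin on a cart in front of the work surface, level with it; the furniture and walls round the work are solid. World frame = base frame: x ahead of the robot, y to its left, z up, the work surface at z = 0. Lengths are in m, angles in rad, forces in N, time in s.
With the tool pointing down it reaches from about 0.3 to 0.875 m from the base axis. Payload 6.4 kg.
Tool frame: the origin (TCP) lies at the very end of the fingers, on their centre line; the grasp point (between the pads) lies 19 mm behind it; z points along the fingers, y is the line along which they close (so a half turn about z gives the same grasp; the last joint's range is limited). The gripper opens to 85 mm and grips with 20 to 120 N. Pads are 22 mm wide; open, the fingers measure 114 mm over their backs; the gripper's body (76 mm by 85 mm) begins 54 mm behind the grasp point. The pads swing forward as they close: fully open they stand 13 mm farther back than shut.
Start: joints at [0.909, 0.181, 1.607, -0, 1.354, -0.206], TCP at [0.253, 0.516, 0.231] pointing down, gripper open.
Joint ranges: [-2.99, 2.99], [-0.89, 2.07], [0.3, 2.58], [-1.14, 4.28], [0, 2.63], [-3.12, 3.12]. Speed limits (rad/s): [2.57, 2.57, 3.01, 3.14, 3.14, 3.14].

### API

Orientations are given as a unit quaternion [w, x, y, z].
In Python, from bench import telemetry, camera, ctrl, spotter gives the robot as it stands.
- The arm moves only by the tool send_rows, never from a script. Its argument "series" is a list of rows, each a list of 3 entries, a list of its own where there are three numbers: the turn, a rotation vector about the world's x, y, z in degrees, then the shift along the world's x, y, z in mm, then the closure, from -1 (fully open) to 1 (shut), so that 0 is half open. In form: [[[rx, ry, rz], [dx, dy, dz], gripper], ...]. A call has 1 to 10 rows; each row is the pose to reach, as a shift and turn from the pose commanded when the call began; what a row does not reach only later rows make up. A row lasts 1/8 s, in which the tool goes at most 62.5 mm and 10.7 degrees, less where a joint would pass 70% of its speed; a pose out of reach is approached as far as the arm can. A call with a gripper value outside its range is refused whole. The fingers move at their own pace and stop on an object; the grip force is fixed at half the most. Time passes only in rows, so rows that repeat a pose let the fingers close. It gives the time, the measured TCP pose, the force, the opening and the grip force at its end, in the units of the state.
- telemetry.get_obs(): the state, without advancing time (a new reading comes with each control period).
- camera(name): name is "side" or "top" or "wrist"; returns a dict with "pixels" (384x512x3 uint8, red, green, blue), "camera_matrix" (3x3 intrinsics, pixels), "xyz" and "orientation" of the camera in the world. Camera axes: x right, y up, looking along -z (the intrinsics and any distortion apply to the point x, -y, -z); pixel columns grow to the right and rows downward; lengths in m; the calibration is good to about 2 mm. A picture is of the moment at which its call begins. There is no depth.
- ctrl.hand_in(): hands the job in; it is judged then, once.
Trained networks look in the newest picture that a camera, given by its name, has taken for a name from the list of things; names that differ only in an ending like _2 or _b are one class to them, and where a whole thing is asked for, a point or a joint stands for the part that bears it (a point fixed in the world has none). Each returns a list of dicts, best first, with "conf" (0 to 1); they miss things now and then, are a little off and sometimes report something else, mostly with a low value. They report only what shows in the picture. A call takes as long as a camera call.
- spotter.boxes_of(thing, camera): "xyz" ([x, y, z] in m, in world coordinates, good to about 4 mm: the middle of the surface that is visible of it).
- spotter.landmark_of(thing, camera): "xyz" ([x, y, z] in m, in world coordinates, good to about 4 mm: a listed point, or the origin of a listed thing).
The state is a dict: "time_s": time; "q": joint angles; "dq": joint speeds; "joint_efforts": joint torques, N m; "eef_pos": TCP position; "eef_rot": TCP orientation; "wrist_force": force on the tool from outside, world axes, zero at the start; "torque": the same for the moment, N m; "opening": opening from 0.0 (shut) to 1.0 (fully open); "grasp_force": force on a finger pad.
Only numpy, scipy, OpenCV 4.12 (cv2) and the standard library are available. Lean on these libraries where they do the work, as an engineer would, in place of code of your own. Each camera call takes 0.05 s, during which the arm holds its last target. There are 200 camera calls.

## Working session

There is one attempt and no reset: what is moved stays moved. The work goes in short steps, Python scripts to look and compute and a tool call to move; the robot and the scene stay as the last step left them, time stands still between calls to the robot, and variables do not carry over. Pictures are saved under pics/ and viewed, at most 10 in all, crops included, and the job is handed in when it is done.

Besides the shell and the picture viewer there is one more tool, called after ">>>" as name([rows], argument=value, ...), one row to a line, values as JSON. send_rows: Moves the arm, as the interface text tells. Its arguments: {"type":"object","properties":{"series":{"type":"array","items":{"type":"array"}}},"required":["series"]}

```bash
mkdir -p pics; python3 - <<'E'
from bench import telemetry, camera, ctrl, spotter
import cv2, numpy as np
ims=[]
for c in ("top","side"):
    d=camera(c); ims.append(d["pixels"][:,:,::-1])
    print(c,d["xyz"],d["orientation"])
    for t in ("carriage_mid","plate_top","red_stop_mid","black_stop_mid","rail_base","loupe","rib_left","rib_right"):
        r=spotter.landmark_of(t,c)
        print(t,[(np.round(x["xyz"],3).tolist(),round(x["conf"],2)) for x in r[:2]])
cv2.imwrite("pics/a.png",ims[0]);cv2.imwrite("pics/b.png",ims[1])
o=telemetry.get_obs();print(o)
E
```

```text
top [0.36694153 0.13216877 1.0973662 ] [ 0.71008415  0.04435899 -0.06728907 -0.69948907]
carriage_mid [([0.474, 0.14, 0.035], 0.77), ([0.561, 0.113, 0.03], 0.32)]
plate_top [([0.475, 0.134, 0.046], 0.55), ([0.479, 0.138, 0.002], 0.29)]
red_stop_mid [([0.447, 0.02, 0.033], 0.84)]
black_stop_mid [([0.525, 0.329, 0.039], 0.75)]
rail_base [([0.482, 0.158, -0.002], 0.8)]
loupe [([0.561, 0.114, 0.027], 0.51)]
rib_left [([0.479, 0.138, 0.002], 0.39)]
rib_right [([0.477, 0.134, 0.002], 0.43)]
side [ 0.28965899 -0.63608548  0.76151126] [ 0.90288534  0.39737438 -0.075891   -0.14536925]
carriage_mid [([0.475, 0.139, 0.036], 0.77), ([0.403, 0.467, 0.001], 0.32)]
plate_top [([0.475, 0.135, 0.047], 0.71)]
red_stop_mid [([0.442, 0.013, 0.036], 0.71), ([0.475, 0.135, 0.044], 0.47)]
black_stop_mid [([0.522, 0.33, 0.038], 0.74)]
rail_base [([0.48, 0.163, -0.002], 0.98)]
loupe [([0.562, 0.116, 0.032], 0.57)]
rib_left []
rib_right [([0.48, 0.161, -0.002], 0.52), ([0.479, 0.136, 0.001], 0.42)]
{'time_s': 0.9, 'q': array([ 9.08752178e-01,  1.80765985e-01,  1.60697673e+00, -4.53557195e-05,
        1.35379322e+00, -2.06289131e-01]), 'dq': array([-8.85969285e-05,  2.41195561e-03, -9.02617434e-04,  6.63574693e-04,
       -9.31204077e-04,  1.33550367e-03]), 'joint_efforts': array([-4.82929477e-05, -4.44818544e+01, -3.51690853e+01, -1.16202195e-04,
        3.23035929e-04,  1.56150105e-05]), 'eef_pos': array([0.25308972, 0.51633555, 0.23131886]), 'eef_rot': array([3.20197719e-05, 2.25905657e-01, 9.74149184e-01, 1.64098341e-05]), 'wrist_force': array([ 0.24501639,  0.32922956, -0.52237866]), 'torque': array([-0.06429569, -0.02078089, -0.04717255]), 'grasp_force': 0.0, 'opening': 0.9990546908878756}
```

View pics/a.png

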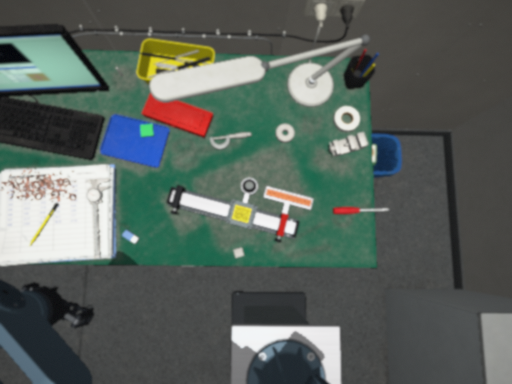

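View pics/b.png

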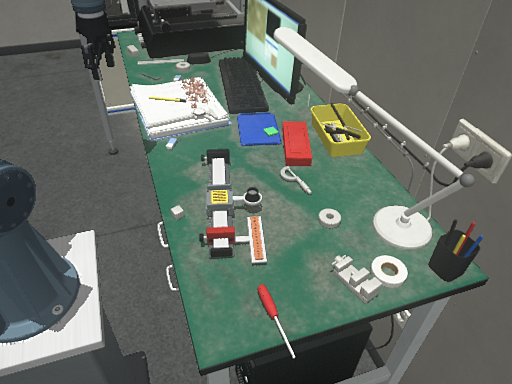

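The top view shows the carriage's yellow plate at about (242,213), the red stop at (284,220) and the loupe at (249,185). The side view agrees. Fitted to both stops, the rail runs at about 76° in the world, and the carriage has about 73 mm to travel towards −y. I'll move above the plate with the fingers shut and turned along the rail.

>>> send_rows([
  [[0,0,6],[30,-50,0],1],
  [[0,0,12],[60,-100,0],1],
  [[0,0,12],[90,-155,0],1],
  [[0,0,12],[120,-210,0],1],
  [[0,0,12],[150,-265,0],1],
  [[0,0,12],[180,-320,0],1],
  [[0,0,12],[205,-360,-20],1],
  [[0,0,12],[219,-387,-60],1],
  [[0,0,12],[219,-387,-110],1],
  [[0,0,12],[219,-387,-130],1],
])

```text
time_s: 2.15
eef_pos: [0.4703, 0.1286, 0.0984]
eef_rot: [-0.002, 0.124, 0.992, -0.0]
wrist_force: [-0.1, 1.5, 0.9]
opening: -0.003
grasp_force: 0.0
```

```bash
python3 - <<'E'
from bench import telemetry, camera, ctrl, spotter
import cv2, numpy as np
ims=[]
for c in ("side","wrist"):
    d=camera(c); ims.append(d["pixels"][:,:,::-1])
    for t in ("carriage_mid","plate_top","red_stop_mid"):
        r=spotter.landmark_of(t,c)
        print(c,t,[(np.round(x["xyz"],3).tolist(),round(x["conf"],2)) for x in r[:2]])
a=cv2.resize(ims[0][120:280,150:310],(400,400),interpolation=cv2.INTER_CUBIC)
cv2.imwrite("pics/c.png",np.hstack([a,cv2.resize(ims[1],(400,400))]))
o=telemetry.get_obs();print(o['eef_pos'],o['eef_rot'],o['wrist_force'],o['opening'],o['time_s'])
E
```

```text
side carriage_mid [([0.476, 0.138, 0.035], 0.62)]
side plate_top [([0.474, 0.133, 0.047], 0.53), ([0.44, 0.014, 0.036], 0.49)]
side red_stop_mid [([0.442, 0.015, 0.041], 0.74), ([0.476, 0.138, 0.038], 0.72)]
wrist carriage_mid [([0.48, 0.139, 0.036], 0.88)]
wrist plate_top [([0.475, 0.136, 0.044], 0.8)]
wrist red_stop_mid [([0.445, 0.013, 0.036], 0.75), ([0.475, 0.135, 0.04], 0.58)]
[0.47317309 0.12952066 0.10275216] [1.38083968e-03 1.22667419e-01 9.92446856e-01 1.87348909e-04] [-0.28239733  0.17087953  0.47576771] 0.0034801980591808996 2.55
```

View pics/c.png

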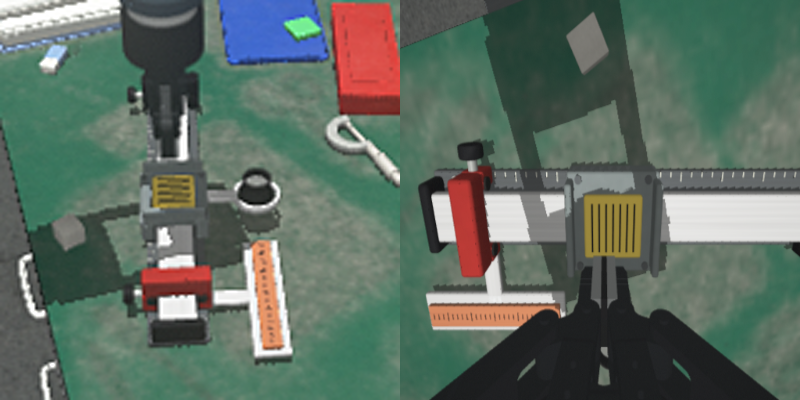

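The wrist view shows the shut fingers (605,262) just left of the plate's middle (613,225), towards the red stop, in line with the rail. The gaps to both ribs are clear, so I'm descending.

>>> send_rows([
  [[0,0,0],[1,0,-25],1],
  [[0,0,0],[1,0,-45],1],
  [[0,0,0],[1,0,-51],1],
  [[0,0,0],[1,0,-54],1],
  [[0,0,0],[1,0,-54],1],
])

```text
time_s: 3.18
eef_pos: [0.4737, 0.1294, 0.048]
eef_rot: [0.001, 0.123, 0.992, 0.0]
wrist_force: [-0.3, 0.5, 0.8]
opening: 0.001
grasp_force: 0.0
```

>>> send_rows([
  [[0,0,0],[0,0,-1.5],1],
  [[0,0,0],[0,0,-3],1],
  [[0,0,0],[0,0,-4],1],
  [[0,0,0],[0,0,-4],1],
])

```text
time_s: 3.68
eef_pos: [0.4733, 0.1293, 0.0436]
eef_rot: [0.0, 0.123, 0.992, 0.0]
wrist_force: [-0.4, -0.6, 4.6]
opening: -0.002
grasp_force: 2.1
```

>>> send_rows([
  [[0,0,0],[0,0,-1],1],
  [[0,0,0],[0,0,-2],1],
  [[0,0,0],[0,0,-3],1],
  [[0,0,0],[0,0,-4],1],
  [[0,0,0],[0,0,-4],1],
])

```text
time_s: 4.3
eef_pos: [0.4734, 0.1293, 0.04]
eef_rot: [0.0, 0.123, 0.992, 0.0]
wrist_force: [-3.5, -0.4, 8.8]
opening: -0.005
grasp_force: 4.6
```

>>> send_rows([
  [[0,0,0],[0,0,-0.7],1],
  [[0,0,0],[-1,-4,-0.7],1],
  [[0,0,0],[-2,-8,-0.7],1],
  [[0,0,0],[-3,-12,-0.7],1],
  [[0,0,0],[-4,-16,-0.7],1],
  [[0,0,0],[-5,-20,-0.7],1],
  [[0,0,0],[-6,-24,-0.7],1],
  [[0,0,0],[-7,-28,-0.7],1],
  [[0,0,0],[-8,-32,-0.7],1],
  [[0,0,0],[-8,-32,-0.7],1],
])

```text
time_s: 5.55
eef_pos: [0.4655, 0.0974, 0.0399]
eef_rot: [0.0, 0.123, 0.992, 0.0]
wrist_force: [-6.2, -0.4, 16.2]
opening: -0.0
grasp_force: 8.1
```

```bash
cat > look.py <<'E'
from bench import telemetry, camera, ctrl, spotter
import numpy as np, sys, cv2
for c in ("top","side","wrist"):
    d=camera(c)
    if len(sys.argv)>1: cv2.imwrite(f"pics/{sys.argv[1]}_{c}.png",d["pixels"][:,:,::-1])
    for t in ("carriage_mid","plate_top","red_stop_mid","loupe"):
        r=spotter.landmark_of(t,c)
        print(c,t,[(np.round(x["xyz"],3).tolist(),round(x["conf"],2)) for x in r[:1]])
o=telemetry.get_obs();print(o['eef_pos'],o['wrist_force'],o['time_s'])
E
python3 look.py
```

```text
top carriage_mid [([0.468, 0.108, 0.034], 0.7)]
top plate_top []
top red_stop_mid [([0.48, 0.162, -0.0], 0.58)]
top loupe []
side carriage_mid [([0.467, 0.106, 0.035], 0.96)]
side plate_top [([0.467, 0.102, 0.043], 0.64)]
side red_stop_mid [([0.442, 0.015, 0.038], 0.72)]
side loupe [([0.551, 0.084, 0.03], 0.62)]
wrist carriage_mid [([0.473, 0.105, 0.039], 0.96)]
wrist plate_top [([0.465, 0.102, 0.039], 0.64)]
wrist red_stop_mid [([0.446, 0.014, 0.038], 0.81)]
wrist loupe [([0.556, 0.082, 0.024], 0.6)]
[0.46548162 0.09740038 0.03991355] [-5.34058451  0.48822984 16.39830831] 6.3
```

>>> send_rows([
  [[0,0,0],[-1,-4,0],1],
  [[0,0,0],[-2,-8,0],1],
  [[0,0,0],[-3,-12,0],1],
  [[0,0,0],[-4,-16,0],1],
  [[0,0,0],[-5,-20,0],1],
  [[0,0,0],[-6,-24,0],1],
  [[0,0,0],[-7,-28,0],1],
  [[0,0,0],[-7.5,-31,0],1],
  [[0,0,0],[-8,-33,0],1],
])

```text
time_s: 7.42
eef_pos: [0.4573, 0.0647, 0.0399]
eef_rot: [0.0, 0.123, 0.992, 0.0]
wrist_force: [-5.4, 2.9, 18.5]
opening: -0.001
grasp_force: 8.8
```

>>> send_rows([
  [[0,0,0],[-0.5,-2,0],1],
  [[0,0,0],[-1,-4,0],1],
  [[0,0,0],[-1,-4,0],1],
])

```text
time_s: 7.8
eef_pos: [0.4563, 0.0606, 0.0399]
eef_rot: [-0.0, 0.123, 0.992, 0.0]
wrist_force: [-6.0, 2.1, 17.6]
opening: -0.002
grasp_force: 9.0
```

>>> send_rows([
  [[0,0,0],[-0.5,-2,0],1],
  [[0,0,0],[-1,-4,0],1],
  [[0,0,0],[-1,-4,0],1],
])

```text
time_s: 8.18
eef_pos: [0.4557, 0.0576, 0.0399]
eef_rot: [0.0, 0.123, 0.992, 0.001]
wrist_force: [-4.8, 7.3, 15.4]
opening: -0.001
grasp_force: 8.0
```

```bash
python3 look.py d
```

```text
top carriage_mid [([0.46, 0.071, 0.034], 0.48)]
top plate_top []
top red_stop_mid [([0.442, 0.015, 0.034], 0.57)]
top loupe []
side carriage_mid [([0.457, 0.067, 0.036], 0.89)]
side plate_top [([0.457, 0.065, 0.043], 0.59)]
side red_stop_mid [([0.441, 0.013, 0.038], 0.84)]
side loupe [([0.54, 0.047, 0.028], 0.67)]
wrist carriage_mid [([0.459, 0.069, 0.037], 0.96)]
wrist plate_top [([0.456, 0.066, 0.039], 0.77)]
wrist red_stop_mid [([0.445, 0.017, 0.034], 0.81)]
wrist loupe [([0.545, 0.044, 0.026], 0.66)]
[0.45567027 0.05760201 0.0398634 ] [-3.93791354  7.74990463 15.40965826] 8.925
```

>>> send_rows([
  [[0,0,0],[-0.5,-1.5,0],1],
  [[0,0,0],[-0.8,-3,0],1],
  [[0,0,0],[-0.8,-3,0],1],
  [[0,0,0],[-0.8,-3,0],1],
])

```text
time_s: 9.43
eef_pos: [0.4558, 0.0544, 0.0399]
eef_rot: [0.001, 0.123, 0.992, 0.001]
wrist_force: [-0.6, 6.3, 11.2]
opening: -0.001
grasp_force: 5.7
```

```bash
python3 look.py e; python3 -c "
import cv2,numpy as np
a=cv2.imread('pics/e_wrist.png');b=cv2.imread('pics/e_side.png')[180:280,170:290]
cv2.imwrite('pics/f.png',np.hstack([cv2.resize(a,(400,300)),cv2.resize(b,(360,300),interpolation=2)]))"
```

```text
top carriage_mid [([0.459, 0.068, 0.037], 0.44)]
top plate_top []
top red_stop_mid [([0.441, 0.016, 0.035], 0.52)]
top loupe []
side carriage_mid [([0.458, 0.066, 0.037], 0.66)]
side plate_top [([0.46, 0.064, 0.045], 0.44)]
side red_stop_mid [([0.443, 0.013, 0.038], 0.57)]
side loupe [([0.543, 0.047, 0.028], 0.54)]
wrist carriage_mid [([0.459, 0.066, 0.04], 0.59)]
wrist plate_top [([0.457, 0.068, 0.038], 0.89)]
wrist red_stop_mid [([0.445, 0.013, 0.036], 0.63)]
wrist loupe [([0.545, 0.041, 0.025], 0.46)]
[0.45587755 0.05436929 0.03994112] [-1.34608445  6.97847966 12.09328198] 10.175
```

View pics/f.png

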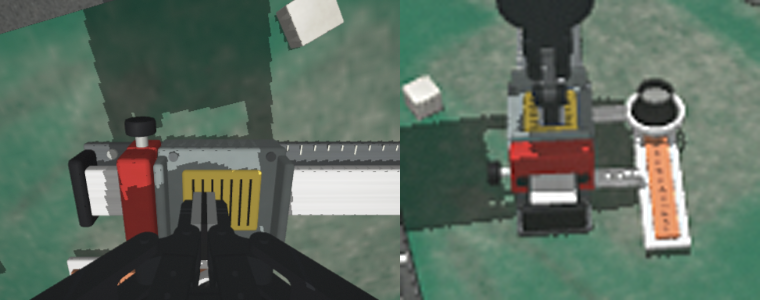

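The wrist view shows the carriage flush with the red stop (column 160) and the fingers slipping on the plate. Its measured position has stopped changing. I'll lift straight up.

>>> send_rows([
  [[0,0,0],[0,0,-0.5],1],
  [[0,0,0],[0,0,1.5],1],
  [[0,0,0],[0,0,4],1],
  [[0,0,0],[0,0,7],1],
  [[0,0,0],[0,0,15],1],
  [[0,0,0],[0,0,40],1],
  [[0,0,0],[0,0,80],1],
  [[0,0,0],[0,0,120],1],
  [[0,0,0],[0,0,120],1],
  [[0,0,0],[0,0,120],1],
])

```text
time_s: 11.42
eef_pos: [0.4537, 0.0533, 0.1581]
eef_rot: [-0.0, 0.123, 0.992, -0.0]
wrist_force: [0.1, -0.3, 0.1]
opening: -0.002
grasp_force: 0.0
```

```bash
python3 look.py g; python3 -c "
import cv2,numpy as np
a=cv2.imread('pics/g_wrist.png');b=cv2.imread('pics/g_side.png')[180:280,170:290]
cv2.imwrite('pics/h.png',np.hstack([cv2.resize(a,(400,300)),cv2.resize(b,(360,300),interpolation=2)]))"
```

```text
top carriage_mid [([0.456, 0.07, 0.035], 0.51)]
top plate_top [([0.453, 0.062, 0.046], 0.4)]
top red_stop_mid []
top loupe []
side carriage_mid [([0.457, 0.064, 0.032], 0.98)]
side plate_top [([0.457, 0.067, 0.049], 0.79)]
side red_stop_mid [([0.44, 0.011, 0.037], 0.85)]
side loupe [([0.546, 0.048, 0.03], 0.76)]
wrist carriage_mid [([0.458, 0.067, 0.037], 0.58)]
wrist plate_top [([0.458, 0.064, 0.047], 0.57)]
wrist red_stop_mid [([0.446, 0.016, 0.039], 0.77)]
wrist loupe []
[0.45431896 0.05333399 0.15860974] [ 0.23960395 -0.07143819  0.11488054] 12.175
```

View pics/h.png

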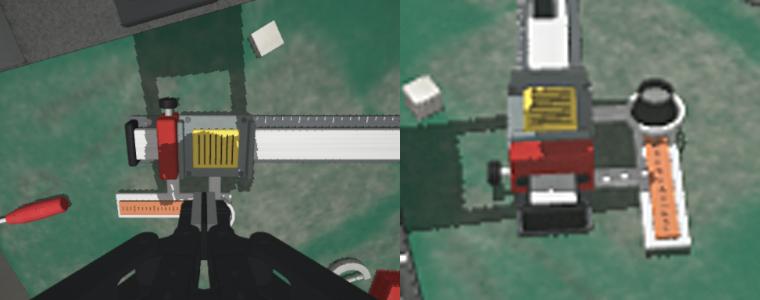

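The carriage sits against the red stop with no visible gap (wrist view, column 180). The plate is up and the tool is clear.

```bash
python3 -c "
from bench import ctrl
print(ctrl.hand_in())"
```

```text
the job is handed in; nothing more can be done
None
```

I pushed the carriage, plate pressed, to the red stop, where the last pictures show it resting with the plate up and the arm clear; the job is handed in, but no verdict came back.

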